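Move a row of reagent bottles into the bench rack in order

ROBOT

A 7-joint arm with a two-finger parallel gripper is mounted at the origin on a cart in front of the work surface, level with it; the furniture and walls round the work are solid. World frame = base frame: x ahead of the robot, y to its left, z up, the work surface at z = 0. Lengths are in m, angles in rad, forces in N, time in s.
With the tool pointing down it reaches from about 0.4 to 0.875 m from the base axis. Payload 19.3 kg.
Tool frame: the origin (TCP) lies at the very end of the fingers, on their centre line; the grasp point (between the pads) lies 19 mm behind it; z points along the fingers, y is the line along which they close (so a half turn about z gives the same grasp; the last joint's range is limited). The gripper opens to 85 mm and grips with 20 to 120 N. Pads are 22 mm wide; open, the fingers measure 114 mm over their backs; the gripper's body (76 mm by 85 mm) begins 54 mm behind the grasp point. The pads swing forward as they close: fully open they stand 13 mm farther back than shut.
Start: joints at [-1.274, 0.521, -0.036, 1.599, 0.021, 1.021, -0.113], TCP at [0.224, 0.583, 0.231] pointing down, gripper open.
Joint ranges: [-2.91, 2.91], [-0.3, 2.13], [-1.5, 1.42], [0.17, 2.43], [-1.26, 4.41], [0.16, 1.93], [-2.52, 2.52]. Speed limits (rad/s): [1.89, 1.89, 2.39, 2.39, 3.01, 3.01, 3.01].

INTERFACE

Orientations are given as [roll, pitch, yaw] about the fixed x, y, z axes, in that order (R = Rz(yaw) Ry(pitch) Rx(roll)).
In Python, from workcell import bot gives the robot as it stands.
- The arm moves only by the shell command python3 -m crank 'ROWS' [FORCE]. ROWS is a JSON object of lists of equal length, an entry for each row: "travel": the shift along the world's x, y, z in cm, a list of three; "turn": the turn, a rotation vector about the world's x, y, z in degrees, a list of three; "gripper": the closure, from 0 (fully open) to 1 (shut). A call has exactly 5 rows; each row is the pose to reach, as a shift and turn from the pose commanded when the call began; what a row does not reach only later rows make up. A row lasts 1/10 s, in which the tool goes at most 50 mm and 8.59 degrees, less where a joint would pass 70% of its speed; a pose out of reach is approached as far as the arm can. A call with a gripper value outside its range is refused whole. The fingers move at their own pace and stop on an object; FORCE is the grip in N (left out, the last holds). Time passes only in rows, so rows that repeat a pose let the fingers close, or fill a call up. It gives the time, the measured TCP pose, the force, the opening and the grip force at its end, in the units of the state.
- bot.observe(): the state, without advancing time (a new reading comes with each control period).
- bot.grab_frame(name): name is "side" or "top"; returns a dict with "pixels" (384x512x3 uint8, red, green, blue), "fx", "fy", "cx", "cy" (pixels), "extrinsics" (4x4, takes a point from world to camera coordinates). Camera axes: x right, y down, z forward; pixel columns grow to the right and rows downward; lengths in m; the calibration is good to about 2 mm. A picture is of the moment at which its call begins. There is no depth.
- bot.job_done(): hands the job in; it is judged then, once.
The state is a dict: "clock": time; "qpos": joint angles; "qd": joint speeds; "joint_efforts": joint torques, N m; "position": TCP position; "tool_rot": TCP orientation; "force": force on the tool from outside, world axes, zero at the start; "moment": the same for the moment, N m; "grip_width": finger opening in m; "finger_force": force on a finger pad.
Only numpy, scipy, OpenCV 4.12 (cv2) and the standard library are available. Lean on these libraries where they do the work, as an engineer would, in place of code of your own. Each camera call takes 0.05 s, during which the arm holds its last target. There are 200 camera calls.

TASK

Move the four dropper bottles from the light grey storage rack into the four wells of the dark bench rack, keeping their order: the bottle that stands leftmost in the storage rack, as the robot sees it, goes into the well next to the bench rack's yellow end, the next bottle into the next well, and so on along the row. Each bottle must stand upright on the floor of its well; do not tip any bottle over on the way.

Things in the scene. Friction and masses are not known exactly. Their poses are not given: they have to be found in the camera images.
- bottle_red: loose reagent dropper bottle: white body with a red conical dropper cap, 70 mm tall, body 25 mm in diameter up to 45 mm, the cap above it narrower (18 mm), about 20 to 30 g; origin at the centre of its underside, z up its axis. It starts standing upright in the storage-rack holder with the red tab; grasp it round the body
- bottle_blue: loose reagent dropper bottle: white body with a blue conical dropper cap, 70 mm tall, body 25 mm in diameter up to 45 mm, the cap above it narrower (18 mm), about 20 to 30 g; origin at the centre of its underside, z up its axis. It starts standing upright in the storage-rack holder with the blue tab; grasp it round the body
- bottle_pink: loose reagent dropper bottle: white body with a pink conical dropper cap, 74 mm tall, body 26 mm in diameter up to 47 mm, the cap above it narrower (18 mm), about 20 to 30 g; origin at the centre of its underside, z up its axis. It starts standing upright in the storage-rack holder with the pink tab; grasp it round the body
- bottle_green: loose reagent dropper bottle: white body with a green conical dropper cap, 74 mm tall, body 26 mm in diameter up to 47 mm, the cap above it narrower (18 mm), about 20 to 30 g; origin at the centre of its underside, z up its axis. It starts standing upright in the storage-rack holder with the green tab; grasp it round the body
- holder_red: light grey open square holder, red tab in front (-x side, out to 38 mm), fixed; four of them in varying order, 50 mm apart on an aluminium rail, make up the storage rack. 50 mm wide outside, 44 inside. Origin: centre of its underside, 4 mm above the table; inner floor 3 mm, rim 18 mm above the origin. y along the rack, leftward as the robot sees it (within 0.35 rad), x across
- holder_blue: light grey open square holder, blue tab in front (-x side, out to 38 mm), fixed; four of them in varying order, 50 mm apart on an aluminium rail, make up the storage rack. 50 mm wide outside, 44 inside. Origin: centre of its underside, 4 mm above the table; inner floor 3 mm, rim 18 mm above the origin. y along the rack, leftward as the robot sees it (within 0.35 rad), x across
- holder_pink: light grey open square holder, pink tab in front (-x side, out to 38 mm), fixed; four of them in varying order, 50 mm apart on an aluminium rail, make up the storage rack. 50 mm wide outside, 44 inside. Origin: centre of its underside, 4 mm above the table; inner floor 3 mm, rim 18 mm above the origin. y along the rack, leftward as the robot sees it (within 0.35 rad), x across
- holder_green: light grey open square holder, green tab in front (-x side, out to 38 mm), fixed; four of them in varying order, 50 mm apart on an aluminium rail, make up the storage rack. 50 mm wide outside, 44 inside. Origin: centre of its underside, 4 mm above the table; inner floor 3 mm, rim 18 mm above the origin. y along the rack, leftward as the robot sees it (within 0.35 rad), x across
- bench_rack: dark slate rack fixed on the table, 54 x 204 x 20 mm, a row of four open wells 46 x 46 mm. Origin: centre of its underside, on the table; y along the row, leftward as the robot sees it (within 0.35 rad), x across. Well centres at x = 0, y = -75, -25, +25, +75 mm; well floor 4 mm, rim 20 mm above the origin; walls 4 mm
- yellow_cap: bright yellow end cap, 54 x 16 x 24 mm, fixed on one end of the dark bench rack (y = +110 or -110 mm in its frame); it marks the rack's first well, the one next to it. The other end has a plain dark cap of the same shape. Origin at the centre of its underside

How it is judged:
By the outcome, as a careful person would: the job done as asked, in the order asked, and still so for the second after the job is handed in, with the robot touching nothing.
It also fails if it takes over 128 s, if anything falls off the work surface, if the arm or the gripper's body presses on something with over 40 N, if the wrist force passes 120 N, or if a joint passes its speed limit or range.

## Working session

There is one attempt and no reset: what is moved stays moved. The work goes in short steps, Python scripts to look and compute and a shell command to move; the robot and the scene stay as the last step left them, time stands still between calls to the robot, and variables do not carry over. Pictures are saved under pics/ and viewed, at most 14 in all, crops included, and the job is handed in when it is done.

```bash
mkdir -p pics
python3 - <<'E'
from workcell import bot
import cv2,numpy as np
for n in("top","side"):
    f=bot.grab_frame(n); cv2.imwrite(f"pics/{n}0.png",f["pixels"][:,:,::-1]); print(n,f["fx"],f["fy"],f["cx"],f["cy"],np.round(f["extrinsics"],4).tolist())
    np.savez(f"{n}.npz",E=f["extrinsics"],K=[f["fx"],f["fy"],f["cx"],f["cy"]])
s=bot.observe();print(s)
E
```

```text
top 422.23657109031785 422.23657109031785 260.86794670451667 186.06031272982855 [[-0.0249, -0.9997, 0.0022, -0.084], [-0.9908, 0.0244, -0.1331, 0.4664], [0.133, -0.0055, -0.9911, 1.0147], [0.0, 0.0, 0.0, 1.0]]
side 448.2470156115597 448.2470156115597 255.8741879715636 192.09870569686476 [[-0.8582, -0.5126, -0.0267, 0.3523], [-0.1966, 0.3763, -0.9054, 0.1643], [0.4742, -0.7718, -0.4237, 0.8531], [0.0, 0.0, 0.0, 1.0]]
{'clock': 0.1, 'qpos': array([-1.27422196,  0.52195026, -0.03635273,  1.59991755,  0.02119217,
        1.02112364, -0.11278402]), 'qd': array([ 0.00031327, -0.00217109, -0.00136493, -0.00171715, -0.0021525 ,
        0.00079252,  0.00045882]), 'joint_efforts': array([ 3.57384968e-03, -9.28484201e+01,  1.98390864e+00, -3.70529473e+01,
        1.80785952e-02,  5.30429534e-03, -1.38467881e-04]), 'position': array([0.22403869, 0.58315006, 0.23079757]), 'tool_rot': array([-3.14057967e+00,  5.17677165e-05,  2.77484055e+00]), 'force': array([ 0.3993896 ,  0.39653493, -0.41255319]), 'moment': array([-0.02072503,  0.06632261,  0.05510385]), 'finger_force': 0.0, 'grip_width': 0.0853741230522657}
```

View pics/top0.png

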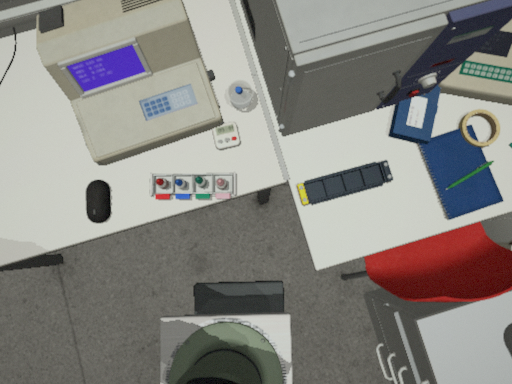

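View pics/side0.png

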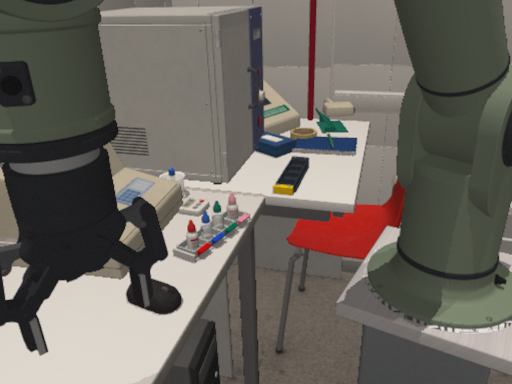

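Left to right: red (163,183), blue (181,184), green (202,182), pink (222,184). The yellow cap is at the bench rack's left end (304,193). I'll enlarge both racks.

Run:
```python
import cv2
a=cv2.imread("pics/top0.png")
x=cv2.resize(a[165:210,145:245],None,fx=8,fy=8,interpolation=cv2.INTER_CUBIC)
y=cv2.resize(a[155:210,294:394],None,fx=8,fy=8,interpolation=cv2.INTER_CUBIC)
cv2.imwrite("pics/c1.png",x);cv2.imwrite("pics/c2.png",y)
```

```text
(no output)
```

View pics/c1.png

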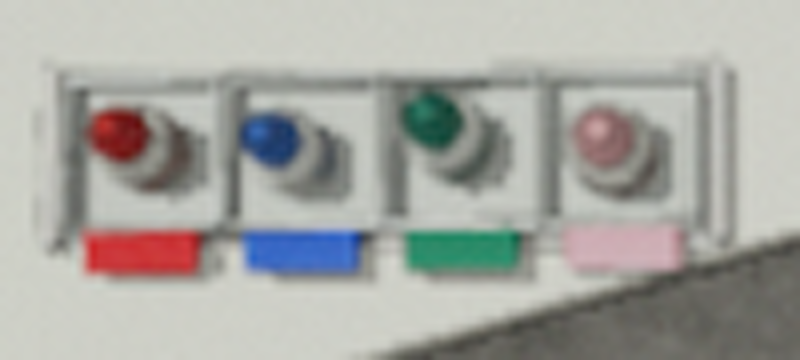

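View pics/c2.png

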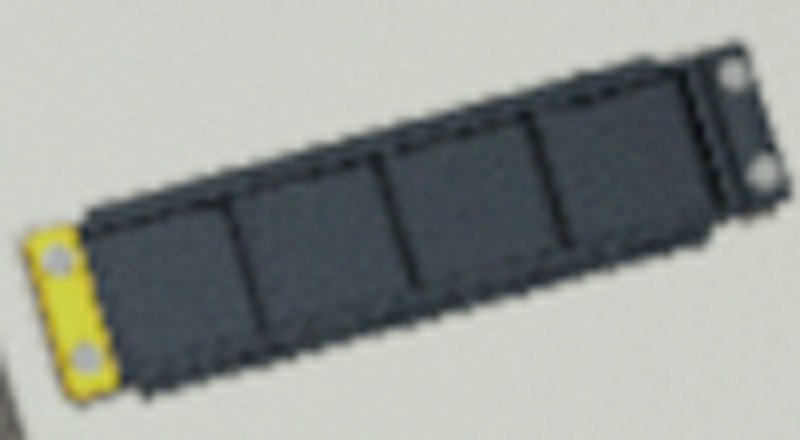

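Caps in crop 1: red (118,134), blue (271,139), green (432,118), pink (603,135). They sit off-centre in their holders. End-cap screws in crop 2: yellow (58,260) and (87,358), dark (735,75) and (764,172). Next I triangulate and check against the known sizes.

```bash
cat > h.py <<'E'
import numpy as np,cv2
C={n:np.load(f"{n}.npz") for n in("top","side")}
def ray(n,u,v):
    E,K=C[n]["E"],C[n]["K"];R=E[:3,:3]
    return -R.T@E[:3,3], R.T@np.array([(u-K[2])/K[0],(v-K[3])/K[1],1])
def at(n,u,v,z):
    o,d=ray(n,u,v);return (o+d*(z-o[2])/d[2])
def tri(a,b):
    (o1,d1),(o2,d2)=ray("top",*a),ray("side",*b)
    k=np.linalg.lstsq(np.c_[d1,-d2],o2-o1,rcond=None)[0];p,q=o1+d1*k[0],o2+d2*k[1]
    return (p+q)/2,np.linalg.norm(p-q)
def blobs(img,win):
    h=cv2.cvtColor(img,cv2.COLOR_BGR2HSV).astype(int);o={}
    for c,(a,b,s) in dict(red=(172,186,120),blue=(105,120,110),green=(70,92,90),pink=(165,186,30)).items():
        H=h[...,0];H=np.where(H<15,H+180,H);m=((H>=a)&(H<=b)&(h[...,1]>s)&(h[...,2]>60)).astype(np.uint8)
        if c=="pink": m&=(h[...,1]<115)
        w=np.zeros_like(m);x0,y0,x1,y1=win;w[y0:y1,x0:x1]=1
        n,l,st,ce=cv2.connectedComponentsWithStats(m*w)
        o[c]=[(tuple(np.round(ce[i],1)),int(st[i,4])) for i in range(1,n) if st[i,4]>6]
    return o
E
python3 - <<'E'
from h import *
np.set_printoptions(precision=4,suppress=True)
T=cv2.imread("pics/top0.png");S=cv2.imread("pics/side0.png")
print(blobs(T,(145,165,245,191)));print(blobs(S,(180,190,250,240)))
f=lambda x,y,ox,oy:(ox+(x+.5)/8-.5,oy+(y+.5)/8-.5)
for n,p,q in(("red",(118,134),(143,252)),("blue",(271,139),(303,252)),("green",(432,118),(463,252)),("pink",(603,135),(624,252))):
    print(n,at("top",*f(*p,145,165),.068),"tab",at("top",*f(*q,145,165),.015))
y=[at("top",*f(*p,294,155),.024) for p in((58,260),(87,358),(735,75),(764,172))]
a,b=(y[0]+y[1])/2,(y[2]+y[3])/2;print("bench",a,b,np.linalg.norm(a-b),"c",(a+b)/2,"yaw",np.degrees(np.arctan2(-(a-b)[0],(a-b)[1])))
for k in(75,25,-25,-75):print((a+b)/2+(a-b)/np.linalg.norm(a-b)*k/1e3)
E
```

```text
{'red': [((np.float64(159.4), np.float64(181.3)), 33)], 'blue': [((np.float64(178.2), np.float64(181.9)), 29)], 'green': [((np.float64(198.5), np.float64(179.5)), 32)], 'pink': [((np.float64(220.0), np.float64(181.8)), 42)]}
{'red': [((np.float64(190.9), np.float64(226.6)), 61)], 'blue': [((np.float64(205.0), np.float64(217.7)), 53), ((np.float64(218.9), np.float64(236.0)), 54)], 'green': [((np.float64(216.5), np.float64(207.2)), 50), ((np.float64(230.5), np.float64(227.3)), 57)], 'pink': [((np.float64(231.5), np.float64(198.9)), 74), ((np.float64(200.9), np.float64(200.3)), 7), ((np.float64(232.6), np.float64(211.2)), 29), ((np.float64(242.6), np.float64(218.1)), 84), ((np.float64(190.2), np.float64(230.0)), 16)]}
red [0.4767 0.1472 0.068 ] tab [0.4471 0.1517 0.015 ]
blue [0.474  0.1015 0.068 ] tab [0.4459 0.1016 0.015 ]
green [0.4792 0.0534 0.068 ] tab [0.4447 0.0515 0.015 ]
pink [0.4728 0.0023 0.068 ] tab [0.4434 0.001  0.015 ]
bench [ 0.4447 -0.199   0.024 ] [ 0.498  -0.4136  0.024 ] 0.22105487222062753 c [ 0.4714 -0.3063  0.024 ] yaw 13.949079387722009
[ 0.4533 -0.2335  0.024 ]
[ 0.4653 -0.2821  0.024 ]
[ 0.4774 -0.3306  0.024 ]
[ 0.4894 -0.3791  0.024 ]
```

Run:
```python
import cv2
a=cv2.imread("pics/side0.png")
cv2.imwrite("pics/c3.png",cv2.resize(a[185:260,170:270],None,fx=8,fy=8,interpolation=cv2.INTER_CUBIC))
```

```text
(no output)
```

View pics/c3.png

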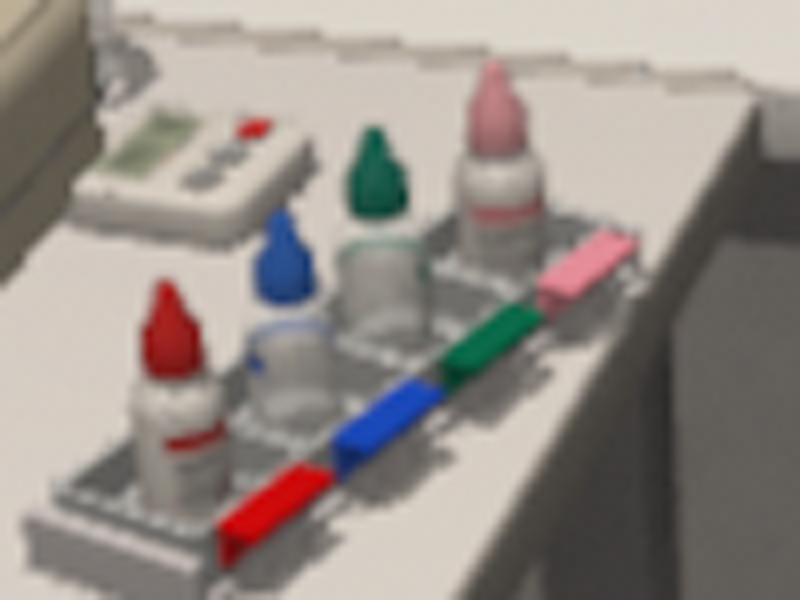

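The side crop shows all four bottles upright, with cap tips at red (167,280), blue (282,205), green (375,125) and pink (492,60).

Run:
```python
from h import *
np.set_printoptions(precision=4,suppress=True)
t=dict(red=(159.4,181.3),blue=(178.2,181.9),green=(198.5,179.5),pink=(220.0,181.8))
f=lambda x,y:(170+(x+.5)/8-.5,185+(y+.5)/8-.5)
s=dict(red=(190.9,226.6),blue=(205,217.7),green=(216.5,207.2),pink=(231.5,198.9))
sb=dict(red=(185,505),blue=(298,420),green=(385,338),pink=(500,262)) # lowest front body edge
tip=dict(red=(167,280),blue=(282,205),green=(375,125),pink=(492,60))
for n in t:
    H=.077 if n in("red","blue") else .081
    print(n,"tri",*tri(t[n],s[n]),"sidetip",at("side",*f(*tip[n]),H)[:2],"base front",at("side",*f(*sb[n]),.007)[:2])
for n in("top","side"): print(n,ray(n,0,0)[0])
```

```text
red tri [0.4781 0.149  0.0597] 0.00037683124778012394 sidetip [0.4773 0.1495] base front [0.48   0.1483]
blue tri [0.4754 0.1036 0.06  ] 0.00012758954481056404 sidetip [0.4762 0.1012] base front [0.4797 0.0978]
green tri [0.4797 0.0544 0.0623] 0.00010464941173844226 sidetip [0.4775 0.0557] base front [0.4851 0.0482]
pink tri [0.473  0.0028 0.0623] 0.0006069234011486378 sidetip [0.4722 0.0047] base front [ 0.4813 -0.0065]
top [ 0.3251 -0.0898  1.0679]
side [-0.0698  0.7772  0.5197]
```

```bash
python3 -m crank '{"travel":[[2.5,-4.3,0],[5,-8.6,0],[7.6,-13,0],[10.2,-17.4,0],[12.7,-21.7,0]],"turn":[[0,0,-6],[0,0,-12],[0,0,-18],[0,0,-25],[0,0,-31]],"gripper":[0,0,0,0,0]}' 30
python3 -m crank '{"travel":[[2.5,-4.3,0],[5,-8.6,-1],[7.6,-13,-2],[10.2,-17.4,-2.5],[12.7,-21.7,-3]],"turn":[[0,0,-6],[0,0,-12],[0,0,-18],[0,0,-25],[0,0,-31]],"gripper":[0,0,0,0,0]}'
python3 -m crank '{"travel":[[0,0,0],[0,0,0],[0,0,0],[0,0,0],[0,0,0]],"turn":[[0,0,0],[0,0,0],[0,0,0],[0,0,0],[0,0,0]],"gripper":[0,0,0,0,0]}'
```

```text
clock: 0.6
position: [0.3508, 0.3662, 0.2312]
tool_rot: [-3.141, -0.0, 2.229]
force: [1.5, 0.5, 0.2]
grip_width: 0.0856
finger_force: 0.0
clock: 1.1
position: [0.4756, 0.1528, 0.2015]
tool_rot: [-3.142, 0.0, 1.688]
force: [0.8, 1.5, -0.2]
grip_width: 0.0857
finger_force: 0.0
clock: 1.6
position: [0.4748, 0.1555, 0.2018]
tool_rot: [-3.142, -0.0, 1.694]
force: [-0.1, 0.7, 1.1]
grip_width: 0.0852
finger_force: 0.0
```

```bash
python3 -m crank '{"travel":[[0.3,-0.65,0],[0.3,-0.65,-3],[0.3,-0.65,-6],[0.3,-0.65,-9],[0.3,-0.65,-9]],"turn":[[0,0,0],[0,0,0],[0,0,0],[0,0,0],[0,0,0]],"gripper":[0,0,0,0,0]}'
python3 - <<'E'
from workcell import bot
import cv2
a=bot.grab_frame("side")["pixels"][:,:,::-1];b=bot.grab_frame("top")["pixels"][:,:,::-1]
a=cv2.resize(a[150:270,130:290],(800,600))[::1];b=cv2.resize(b[120:220,110:270],(800,500))
cv2.imwrite("pics/d.png",cv2.vconcat([cv2.resize(a,(400,300)),cv2.resize(b,(400,250))]))
E
```

```text
clock: 2.1
position: [0.4766, 0.1473, 0.1091]
tool_rot: [-3.137, 0.002, 1.693]
force: [-0.3, -0.9, 0.8]
grip_width: 0.0855
finger_force: 0.0
```

View pics/d.png

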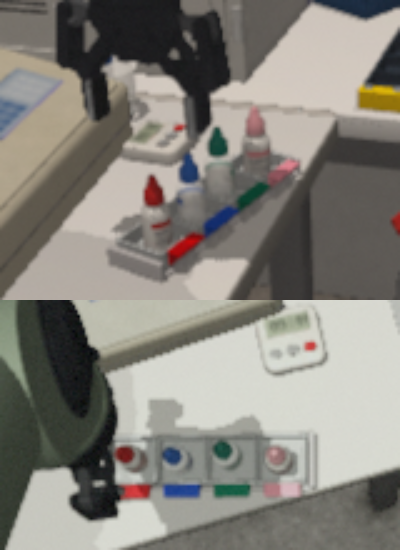

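The side view shows the open fingers above the red bottle, clear of the analyser. The top view still shows all four bottles in place.

```bash
python3 -m crank '{"travel":[[0.1,0.1,-2],[0.1,0.1,-4.5],[0.1,0.1,-7],[0.1,0.1,-8.2],[0.1,0.1,-8.2]],"turn":[[0,0,0],[0,0,0],[0,0,0],[0,0,0],[0,0,0]],"gripper":[0,0,0,0,0]}'
python3 -m crank '{"travel":[[0,0,0],[0,0,0],[0,0,0],[0,0,0],[0,0,0]],"turn":[[0,0,0],[0,0,0],[0,0,0],[0,0,0],[0,0,0]],"gripper":[0.4,0.5,0.6,0.7,0.8]}' 25
python3 -m crank '{"travel":[[0,0,0],[0,0,0],[0,0,0],[0,0,0],[0,0,0]],"turn":[[0,0,0],[0,0,0],[0,0,0],[0,0,0],[0,0,0]],"gripper":[0.85,0.9,0.9,0.9,0.9]}'
```

```text
clock: 2.7
position: [0.4792, 0.1491, 0.0298]
tool_rot: [-3.141, 0.0, 1.693]
force: [0.3, -0.5, 1.1]
grip_width: 0.0856
finger_force: 0.0
clock: 3.2
position: [0.4793, 0.1493, 0.0302]
tool_rot: [3.141, -0.0, 1.693]
force: [-1.1, -0.2, 10.1]
grip_width: 0.0242
finger_force: 25.5
clock: 3.7
position: [0.4794, 0.1493, 0.0302]
tool_rot: [3.141, -0.0, 1.693]
force: [-1.9, 0.1, 10.1]
grip_width: 0.0244
finger_force: 25.5
```

```bash
python3 -m crank '{"travel":[[0,0,1],[0,0,3],[0,0,6],[0,0,9],[0,0,11.5]],"turn":[[0,0,0],[0,0,0],[0,0,0],[0,0,0],[0,0,0]],"gripper":[0.9,0.9,0.9,0.9,0.9]}'
python3 -m crank '{"travel":[[-0.2,-2,0],[-0.5,-6,0],[-0.8,-11,0],[-1.1,-15.5,0],[-1.3,-19,0]],"turn":[[0,0,0],[0,0,0],[0,0,0],[0,0,0],[0,0,0]],"gripper":[0.9,0.9,0.9,0.9,0.9]}'
python3 -m crank '{"travel":[[-0.2,-5,0],[-0.5,-10,0],[-0.8,-15,0],[-1.1,-18,0],[-1.3,-19.2,0]],"turn":[[0,0,0],[0,0,0],[0,0,0],[0,0,0],[0,0,0]],"gripper":[0.9,0.9,0.9,0.9,0.9]}'
python3 -m crank '{"travel":[[0,0,0],[0,0,0],[0,0,0],[0,0,0],[0,0,0]],"turn":[[0,0,0],[0,0,0],[0,0,0],[0,0,0],[0,0,0]],"gripper":[0.9,0.9,0.9,0.9,0.9]}'
python3 - <<'E'
from workcell import bot
import cv2
a=bot.grab_frame("side")["pixels"][:,:,::-1];b=bot.grab_frame("top")["pixels"][:,:,::-1]
cv2.imwrite("pics/e.png",cv2.vconcat([cv2.resize(a[80:220,200:390],(760,560))[130:,:],cv2.resize(b[150:210,270:400],(760,350))])[::1][:780].copy() if 0 else cv2.resize(a[80:230,190:390],(800,600)))
E
```

```text
clock: 4.2
position: [0.4792, 0.1491, 0.1468]
tool_rot: [3.141, -0.0, 1.692]
force: [0.6, -0.3, -0.4]
grip_width: 0.0243
finger_force: 24.8
clock: 4.7
position: [0.4655, -0.0434, 0.1455]
tool_rot: [3.141, 0.0, 1.691]
force: [0.4, -0.3, -1.0]
grip_width: 0.0242
finger_force: 24.8
clock: 5.2
position: [0.4522, -0.2362, 0.1454]
tool_rot: [3.141, 0.001, 1.689]
force: [-0.1, 1.1, -0.2]
grip_width: 0.024
finger_force: 24.8
clock: 5.7
position: [0.4534, -0.2321, 0.1448]
tool_rot: [3.142, -0.0, 1.694]
force: [0.1, -1.0, -1.3]
grip_width: 0.0241
finger_force: 24.8
```

View pics/e.png

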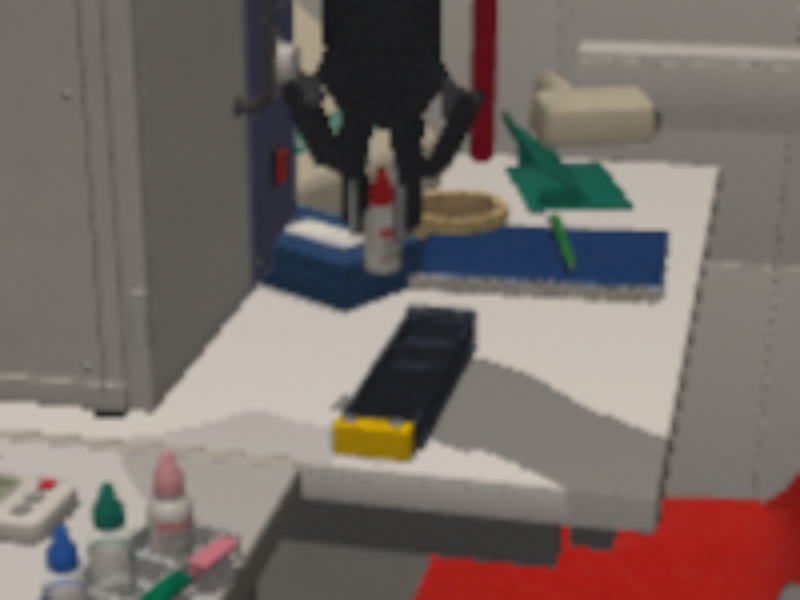

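Red is held upright over the bench rack.

```bash
python3 -m crank '{"travel":[[0,-0.15,-3],[0,-0.15,-6],[0,-0.15,-9],[0,-0.15,-10.7],[0,-0.15,-10.7]],"turn":[[0,0,0],[0,0,0],[0,0,0],[0,0,0],[0,0,0]],"gripper":[0.9,0.9,0.9,0.9,0.9]}'
python3 -m crank '{"travel":[[0,0,-0.4],[0,0,-0.8],[0,0,-1.0],[0,0,-1.0],[0,0,-1.0]],"turn":[[0,0,0],[0,0,0],[0,0,0],[0,0,0],[0,0,0]],"gripper":[0.9,0.9,0.9,0.9,0.9]}'
```

```text
clock: 6.3
position: [0.452, -0.2338, 0.0359]
tool_rot: [-3.139, -0.002, 1.693]
force: [0.9, -0.3, 0.5]
grip_width: 0.024
finger_force: 24.7
clock: 6.8
position: [0.4533, -0.2344, 0.0281]
tool_rot: [3.141, 0.0, 1.693]
force: [0.3, 0.6, -0.8]
grip_width: 0.0243
finger_force: 24.7
```

```bash
python3 -m crank '{"travel":[[0,0,-0.1],[0,0,-0.1],[0,0,-0.1],[0,0,-0.1],[0,0,-0.1]],"turn":[[0,0,0],[0,0,0],[0,0,0],[0,0,0],[0,0,0]],"gripper":[0.9,0.9,0.65,0.6,0.5]}'
python3 -m crank '{"travel":[[0,0,0],[0,0,0],[0,0,0],[0,0,0],[0,0,0]],"turn":[[0,0,0],[0,0,0],[0,0,0],[0,0,0],[0,0,0]],"gripper":[0.3,0,0,0,0]}'
python3 -m crank '{"travel":[[0,0,1],[0,0,3],[0,0,6],[0,0,9],[0,0,11]],"turn":[[0,0,0],[0,0,0],[0,0,0],[0,0,0],[0,0,0]],"gripper":[0,0,0,0,0]}'
python3 - <<'E'
from workcell import bot
import cv2
a=bot.grab_frame("side")["pixels"][:,:,::-1]
cv2.imwrite("pics/f.png",cv2.resize(a[100:250,170:370],(800,600)))
E
```

```text
clock: 7.3
position: [0.4531, -0.2343, 0.0267]
tool_rot: [-3.142, 0.0, 1.693]
force: [0.3, -0.2, -0.6]
grip_width: 0.0427
finger_force: 0.0
clock: 7.8
position: [0.4531, -0.2343, 0.0267]
tool_rot: [-3.142, -0.0, 1.693]
force: [-0.6, 0.1, 0.1]
grip_width: 0.0853
finger_force: 0.0
clock: 8.3
position: [0.4534, -0.2346, 0.1393]
tool_rot: [3.14, 0.001, 1.692]
force: [0.6, -1.6, -0.4]
grip_width: 0.0853
finger_force: 0.0
```

View pics/f.png

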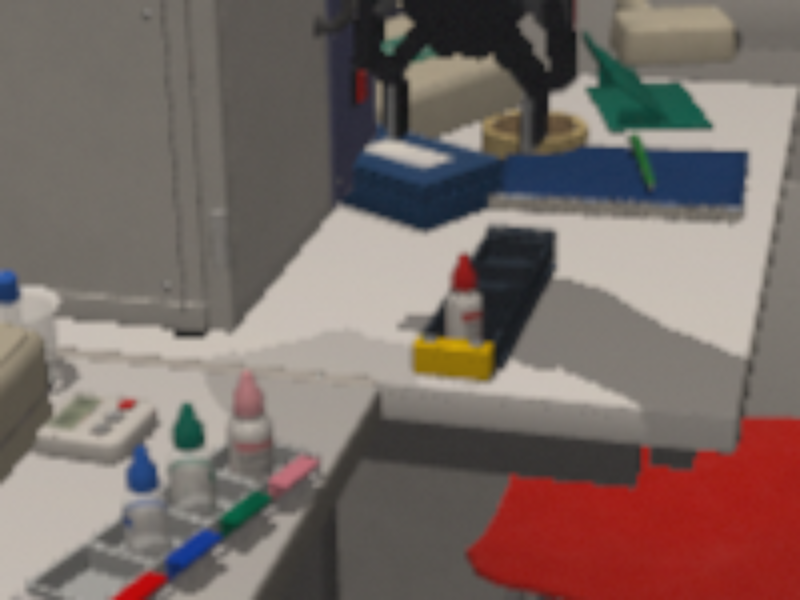

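Red stands upright in the well beside the yellow cap. Blue is next, at (0.4755, 0.1025).

```bash
python3 -m crank '{"travel":[[0.2,2,0],[0.5,6,0],[0.8,10,0],[1.0,14,0],[1.1,17,0]],"turn":[[0,0,0],[0,0,0],[0,0,0],[0,0,0],[0,0,0]],"gripper":[0,0,0,0,0]}'
python3 -m crank '{"travel":[[0.3,5,0],[0.6,10,0],[0.9,14,0],[1.1,16.7,0],[1.1,16.7,0]],"turn":[[0,0,0],[0,0,0],[0,0,0],[0,0,0],[0,0,0]],"gripper":[0,0,0,0,0]}'
python3 -m crank '{"travel":[[0,0,0],[0,0,0],[0,0,0],[0,0,0],[0,0,0]],"turn":[[0,0,0],[0,0,0],[0,0,0],[0,0,0],[0,0,0]],"gripper":[0,0,0,0,0]}'
```

```text
clock: 8.85
position: [0.464, -0.062, 0.1372]
tool_rot: [3.141, -0.001, 1.694]
force: [0.8, -0.4, -0.0]
grip_width: 0.0854
finger_force: 0.0
clock: 9.35
position: [0.4751, 0.1066, 0.137]
tool_rot: [3.141, -0.001, 1.698]
force: [-0.2, -1.0, -0.9]
grip_width: 0.0852
finger_force: 0.0
clock: 9.85
position: [0.4751, 0.1022, 0.1367]
tool_rot: [-3.141, 0.0, 1.692]
force: [-0.4, -0.4, 0.1]
grip_width: 0.0851
finger_force: 0.0
```

```bash
python3 -m crank '{"travel":[[0,0,-3],[0,0,-6],[0,0,-9],[0,0,-10.9],[0,0,-10.9]],"turn":[[0,0,0],[0,0,0],[0,0,0],[0,0,0],[0,0,0]],"gripper":[0,0,0,0,0]}'
python3 -m crank '{"travel":[[0,0,0],[0,0,0],[0,0,0],[0,0,0],[0,0,0]],"turn":[[0,0,0],[0,0,0],[0,0,0],[0,0,0],[0,0,0]],"gripper":[0.2,0.4,0.5,0.6,0.7]}'
python3 -m crank '{"travel":[[0,0,0],[0,0,0],[0,0,0],[0,0,0],[0,0,0]],"turn":[[0,0,0],[0,0,0],[0,0,0],[0,0,0],[0,0,0]],"gripper":[0.8,0.9,0.9,0.9,0.9]}'
```

```text
clock: 10.35
position: [0.4739, 0.102, 0.0258]
tool_rot: [-3.138, 0.001, 1.692]
force: [0.5, 0.3, 0.8]
grip_width: 0.0853
finger_force: 0.0
clock: 10.85
position: [0.4753, 0.1028, 0.0281]
tool_rot: [3.141, -0.0, 1.693]
force: [0.0, -0.0, 0.3]
grip_width: 0.0256
finger_force: 0.0
clock: 11.35
position: [0.4753, 0.1028, 0.0282]
tool_rot: [3.141, -0.0, 1.693]
force: [-1.4, -0.2, 8.7]
grip_width: 0.0239
finger_force: 24.0
```

```bash
python3 -m crank '{"travel":[[0,0,1],[0,0,3],[0,0,6],[0,0,9],[0,0,11.5]],"turn":[[0,0,0],[0,0,0],[0,0,0],[0,0,0],[0,0,0]],"gripper":[0.9,0.9,0.9,0.9,0.9]}'
python3 -m crank '{"travel":[[-0.1,-2,0],[-0.2,-6,0],[-0.3,-11,0],[-0.4,-15.5,0],[-0.5,-19,0]],"turn":[[0,0,0],[0,0,0],[0,0,0],[0,0,0],[0,0,0]],"gripper":[0.9,0.9,0.9,0.9,0.9]}'
python3 -m crank '{"travel":[[-0.1,-5,0],[-0.2,-10,0],[-0.3,-15,0],[-0.5,-18,0],[-0.5,-19.4,0]],"turn":[[0,0,0],[0,0,0],[0,0,0],[0,0,0],[0,0,0]],"gripper":[0.9,0.9,0.9,0.9,0.9]}'
python3 -m crank '{"travel":[[0,0,0],[0,0,0],[0,0,0],[0,0,0],[0,0,0]],"turn":[[0,0,0],[0,0,0],[0,0,0],[0,0,0],[0,0,0]],"gripper":[0.9,0.9,0.9,0.9,0.9]}'
```

```text
clock: 11.85
position: [0.4751, 0.1026, 0.1448]
tool_rot: [3.141, -0.0, 1.692]
force: [-0.4, -0.1, 0.3]
grip_width: 0.0243
finger_force: 24.7
clock: 12.35
position: [0.4696, -0.09, 0.1435]
tool_rot: [3.141, 0.0, 1.691]
force: [0.2, 0.6, -0.4]
grip_width: 0.0245
finger_force: 24.7
clock: 12.85
position: [0.464, -0.2846, 0.1434]
tool_rot: [-3.142, 0.001, 1.689]
force: [-0.7, 0.8, -1.0]
grip_width: 0.0242
finger_force: 24.7
clock: 13.35
position: [0.4654, -0.2805, 0.1428]
tool_rot: [3.142, -0.0, 1.694]
force: [0.6, -0.1, 0.2]
grip_width: 0.0243
finger_force: 24.7
```

```bash
python3 -m crank '{"travel":[[0,-0.15,-3],[0,-0.15,-6],[0,-0.15,-9],[0,-0.15,-10.7],[0,-0.15,-10.7]],"turn":[[0,0,0],[0,0,0],[0,0,0],[0,0,0],[0,0,0]],"gripper":[0.9,0.9,0.9,0.9,0.9]}'
python3 -m crank '{"travel":[[0,0,-0.4],[0,0,-0.8],[0,0,-1.1],[0,0,-1.1],[0,0,-1.1]],"turn":[[0,0,0],[0,0,0],[0,0,0],[0,0,0],[0,0,0]],"gripper":[0.9,0.9,0.9,0.9,0.9]}'
python3 -m crank '{"travel":[[0,0,0],[0,0,0],[0,0,0],[0,0,0],[0,0,0]],"turn":[[0,0,0],[0,0,0],[0,0,0],[0,0,0],[0,0,0]],"gripper":[0.9,0.65,0.6,0.5,0.4]}'
python3 -m crank '{"travel":[[0,0,0],[0,0,0],[0,0,0],[0,0,0],[0,0,0]],"turn":[[0,0,0],[0,0,0],[0,0,0],[0,0,0],[0,0,0]],"gripper":[0.3,0,0,0,0]}'
python3 -m crank '{"travel":[[0,0,1],[0,0,3],[0,0,6],[0,0,9],[0,0,11]],"turn":[[0,0,0],[0,0,0],[0,0,0],[0,0,0],[0,0,0]],"gripper":[0,0,0,0,0]}'
```

```text
clock: 13.85
position: [0.4641, -0.2819, 0.0338]
tool_rot: [-3.139, -0.002, 1.693]
force: [0.4, 0.5, 0.2]
grip_width: 0.0245
finger_force: 24.7
clock: 14.35
position: [0.4653, -0.283, 0.0251]
tool_rot: [3.141, 0.0, 1.693]
force: [0.2, -1.3, 2.1]
grip_width: 0.0244
finger_force: 25.0
clock: 14.85
position: [0.4651, -0.2828, 0.0247]
tool_rot: [-3.141, -0.0, 1.693]
force: [1.1, 0.5, 0.4]
grip_width: 0.0515
finger_force: 0.0
clock: 15.35
position: [0.4651, -0.2828, 0.0247]
tool_rot: [3.142, 0.0, 1.693]
force: [0.5, -0.1, 0.4]
grip_width: 0.0853
finger_force: 0.0
clock: 15.85
position: [0.4654, -0.2832, 0.1373]
tool_rot: [3.14, 0.001, 1.692]
force: [1.0, 0.2, 0.4]
grip_width: 0.0855
finger_force: 0.0
```

```bash
python3 -m crank '{"travel":[[0.1,2,0],[0.2,6,0],[0.4,10,0],[0.6,14,0],[0.7,17,0]],"turn":[[0,0,0],[0,0,0],[0,0,0],[0,0,0],[0,0,0]],"gripper":[0,0,0,0,0]}'
python3 -m crank '{"travel":[[0.2,5,0],[0.4,10,0],[0.6,14,0],[0.7,16.8,0],[0.7,16.8,0]],"turn":[[0,0,0],[0,0,0],[0,0,0],[0,0,0],[0,0,0]],"gripper":[0,0,0,0,0]}'
python3 -m crank '{"travel":[[0,0,0],[0,0,0],[0,0,0],[0,0,0],[0,0,0]],"turn":[[0,0,0],[0,0,0],[0,0,0],[0,0,0],[0,0,0]],"gripper":[0,0,0,0,0]}'
python3 - <<'E'
from workcell import bot
import cv2
a=bot.grab_frame("side")["pixels"][:,:,::-1]
cv2.imwrite("pics/g.png",cv2.resize(a[100:250,170:370],(800,600)))
E
```

```text
clock: 16.35
position: [0.4721, -0.1105, 0.1354]
tool_rot: [3.141, -0.001, 1.694]
force: [0.6, -0.6, -0.2]
grip_width: 0.0858
finger_force: 0.0
clock: 16.85
position: [0.4792, 0.0592, 0.1352]
tool_rot: [3.141, -0.001, 1.698]
force: [-0.6, -0.4, -0.2]
grip_width: 0.0851
finger_force: 0.0
clock: 17.35
position: [0.4792, 0.0546, 0.1348]
tool_rot: [3.142, 0.0, 1.692]
force: [-0.0, 1.2, -1.0]
grip_width: 0.085
finger_force: 0.0
```

View pics/g.png

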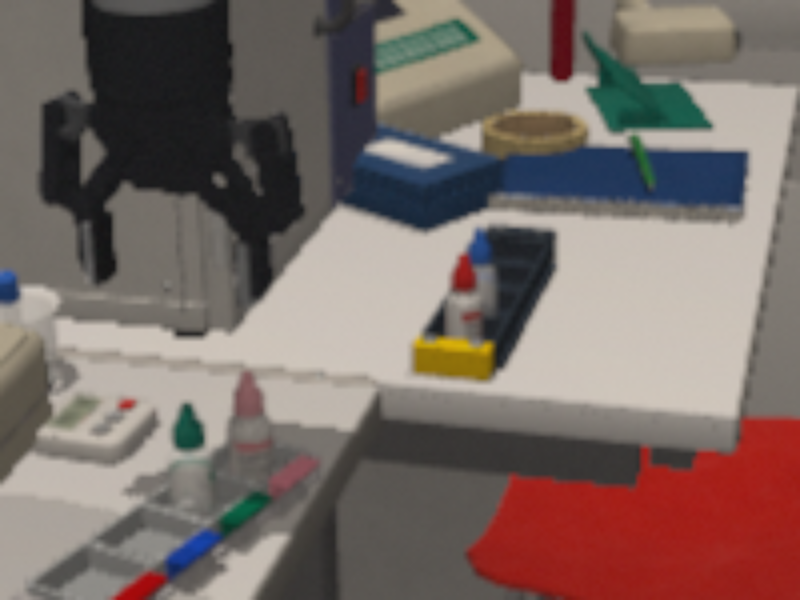

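Red and blue stand upright in wells 1 and 2. Now green.

```bash
python3 -m crank '{"travel":[[0,0,-3],[0,0,-6],[0,0,-9],[0,0,-10.7],[0,0,-10.7]],"turn":[[0,0,0],[0,0,0],[0,0,0],[0,0,0],[0,0,0]],"gripper":[0,0,0,0,0]}'
python3 -m crank '{"travel":[[0,0,0],[0,0,0],[0,0,0],[0,0,0],[0,0,0]],"turn":[[0,0,0],[0,0,0],[0,0,0],[0,0,0],[0,0,0]],"gripper":[0.2,0.4,0.5,0.6,0.7]}'
python3 -m crank '{"travel":[[0,0,0],[0,0,0],[0,0,0],[0,0,0],[0,0,0]],"turn":[[0,0,0],[0,0,0],[0,0,0],[0,0,0],[0,0,0]],"gripper":[0.8,0.9,0.9,0.9,0.9]}'
```

```text
clock: 17.9
position: [0.478, 0.0547, 0.0259]
tool_rot: [-3.138, 0.0, 1.692]
force: [0.7, -0.2, 0.6]
grip_width: 0.0857
finger_force: 0.0
clock: 18.4
position: [0.4794, 0.0553, 0.0282]
tool_rot: [3.141, -0.0, 1.693]
force: [-0.3, 0.8, 8.3]
grip_width: 0.0258
finger_force: 14.2
clock: 18.9
position: [0.4793, 0.0553, 0.0282]
tool_rot: [3.141, -0.0, 1.693]
force: [-0.8, 1.5, 9.9]
grip_width: 0.0253
finger_force: 24.0
```

```bash
python3 -m crank '{"travel":[[0,0,1],[0,0,3],[0,0,6],[0,0,9],[0,0,11.5]],"turn":[[0,0,0],[0,0,0],[0,0,0],[0,0,0],[0,0,0]],"gripper":[0.9,0.9,0.9,0.9,0.9]}'
python3 -m crank '{"travel":[[0,-2,0],[0,-6,0],[0,-11,0],[-0.1,-15.5,0],[-0.1,-19,0]],"turn":[[0,0,0],[0,0,0],[0,0,0],[0,0,0],[0,0,0]],"gripper":[0.9,0.9,0.9,0.9,0.9]}'
python3 -m crank '{"travel":[[0,-5,0],[0,-10,0],[0,-15,0],[-0.1,-18,0],[-0.1,-19.6,0]],"turn":[[0,0,0],[0,0,0],[0,0,0],[0,0,0],[0,0,0]],"gripper":[0.9,0.9,0.9,0.9,0.9]}'
python3 -m crank '{"travel":[[0,0,0],[0,0,0],[0,0,0],[0,0,0],[0,0,0]],"turn":[[0,0,0],[0,0,0],[0,0,0],[0,0,0],[0,0,0]],"gripper":[0.9,0.9,0.9,0.9,0.9]}'
```

```text
clock: 19.4
position: [0.4791, 0.0551, 0.1448]
tool_rot: [3.141, -0.0, 1.692]
force: [0.2, 1.0, -0.4]
grip_width: 0.0259
finger_force: 24.8
clock: 19.9
position: [0.4775, -0.1376, 0.1435]
tool_rot: [3.141, 0.0, 1.691]
force: [0.3, -0.4, -0.9]
grip_width: 0.0254
finger_force: 24.8
clock: 20.4
position: [0.4761, -0.3338, 0.1433]
tool_rot: [-3.141, 0.001, 1.69]
force: [0.2, 0.8, 0.3]
grip_width: 0.0253
finger_force: 24.8
clock: 20.9
position: [0.4775, -0.33, 0.1428]
tool_rot: [3.141, -0.0, 1.694]
force: [-0.7, 0.4, -0.7]
grip_width: 0.0255
finger_force: 24.8
```

```bash
python3 -m crank '{"travel":[[0,-0.1,-3],[0,-0.1,-6],[0,-0.1,-9],[0,-0.1,-10.7],[0,-0.1,-10.7]],"turn":[[0,0,0],[0,0,0],[0,0,0],[0,0,0],[0,0,0]],"gripper":[0.9,0.9,0.9,0.9,0.9]}'
python3 -m crank '{"travel":[[0,0,-0.4],[0,0,-0.8],[0,0,-1.1],[0,0,-1.1],[0,0,-1.1]],"turn":[[0,0,0],[0,0,0],[0,0,0],[0,0,0],[0,0,0]],"gripper":[0.9,0.9,0.9,0.9,0.9]}'
python3 -m crank '{"travel":[[0,0,0],[0,0,0],[0,0,0],[0,0,0],[0,0,0]],"turn":[[0,0,0],[0,0,0],[0,0,0],[0,0,0],[0,0,0]],"gripper":[0.9,0.65,0.6,0.5,0.4]}'
python3 -m crank '{"travel":[[0,0,0],[0,0,0],[0,0,0],[0,0,0],[0,0,0]],"turn":[[0,0,0],[0,0,0],[0,0,0],[0,0,0],[0,0,0]],"gripper":[0.3,0,0,0,0]}'
python3 -m crank '{"travel":[[0,0,1],[0,0,3],[0,0,6],[0,0,9],[0,0,11]],"turn":[[0,0,0],[0,0,0],[0,0,0],[0,0,0],[0,0,0]],"gripper":[0,0,0,0,0]}'
```

```text
clock: 21.4
position: [0.4761, -0.3308, 0.0337]
tool_rot: [-3.139, -0.002, 1.693]
force: [0.2, 0.1, 0.8]
grip_width: 0.0254
finger_force: 24.8
clock: 21.9
position: [0.4774, -0.332, 0.0251]
tool_rot: [3.141, 0.0, 1.693]
force: [-1.4, -0.0, 2.2]
grip_width: 0.0258
finger_force: 24.9
clock: 22.4
position: [0.4771, -0.3318, 0.0246]
tool_rot: [-3.141, -0.0, 1.693]
force: [0.3, 0.3, -0.2]
grip_width: 0.0512
finger_force: 0.0
clock: 22.9
position: [0.4771, -0.3318, 0.0247]
tool_rot: [-3.142, 0.0, 1.693]
force: [0.0, 0.9, 0.4]
grip_width: 0.0849
finger_force: 0.0
clock: 23.4
position: [0.4774, -0.3322, 0.1374]
tool_rot: [3.14, 0.001, 1.692]
force: [-0.1, -0.3, -1.2]
grip_width: 0.0857
finger_force: 0.0
```

Pink is at (0.473, 0.0035), so the move is −0.4, +33.6 cm.

```bash
python3 -m crank '{"travel":[[0,2,0],[0,6,0],[-0.1,10,0],[-0.2,14,0],[-0.2,17,0]],"turn":[[0,0,0],[0,0,0],[0,0,0],[0,0,0],[0,0,0]],"gripper":[0,0,0,0,0]}'
python3 -m crank '{"travel":[[0,5,0],[0,10,0],[-0.1,14,0],[-0.2,16.6,0],[-0.2,16.6,0]],"turn":[[0,0,0],[0,0,0],[0,0,0],[0,0,0],[0,0,0]],"gripper":[0,0,0,0,0]}'
python3 -m crank '{"travel":[[0,0,0],[0,0,0],[0,0,0],[0,0,0],[0,0,0]],"turn":[[0,0,0],[0,0,0],[0,0,0],[0,0,0],[0,0,0]],"gripper":[0,0,0,0,0]}'
python3 - <<'E'
from workcell import bot
import cv2
a=bot.grab_frame("side")["pixels"][:,:,::-1]
cv2.imwrite("pics/i.png",cv2.resize(a[100:250,170:370],(800,600)))
E
```

```text
clock: 23.9
position: [0.4749, -0.1595, 0.1354]
tool_rot: [3.141, -0.001, 1.694]
force: [0.6, -0.9, 0.2]
grip_width: 0.0853
finger_force: 0.0
clock: 24.4
position: [0.4731, 0.0078, 0.1352]
tool_rot: [3.141, -0.001, 1.698]
force: [0.9, -0.4, 0.3]
grip_width: 0.0853
finger_force: 0.0
clock: 24.9
position: [0.4731, 0.0036, 0.1347]
tool_rot: [-3.142, 0.0, 1.692]
force: [-0.3, -0.2, 0.6]
grip_width: 0.0855
finger_force: 0.0
```

View pics/i.png

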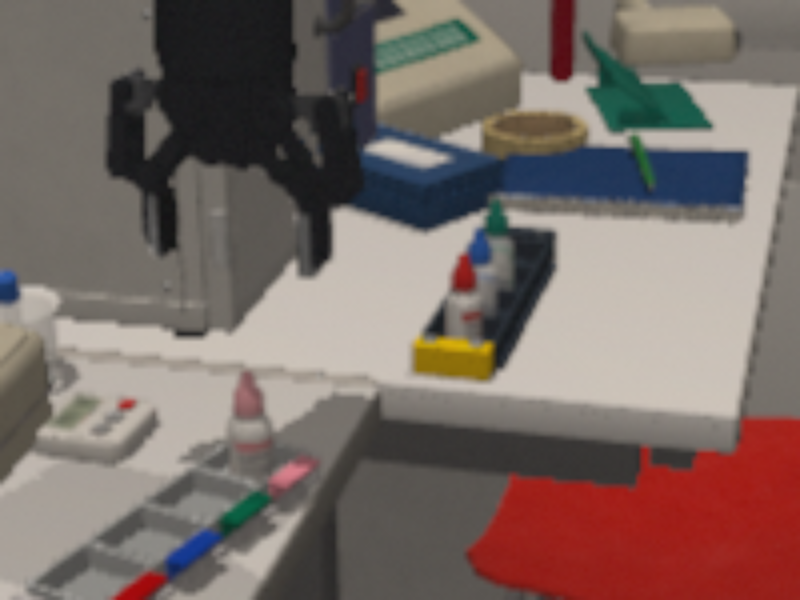

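Three bottles stand upright in wells 1 to 3, and pink is under the gripper.

```bash
python3 -m crank '{"travel":[[0,0,-3],[0,0,-6],[0,0,-9],[0,0,-10.7],[0,0,-10.7]],"turn":[[0,0,0],[0,0,0],[0,0,0],[0,0,0],[0,0,0]],"gripper":[0,0,0,0,0]}'
python3 -m crank '{"travel":[[0,0,0],[0,0,0],[0,0,0],[0,0,0],[0,0,0]],"turn":[[0,0,0],[0,0,0],[0,0,0],[0,0,0],[0,0,0]],"gripper":[0.2,0.4,0.5,0.6,0.7]}'
python3 -m crank '{"travel":[[0,0,0],[0,0,0],[0,0,0],[0,0,0],[0,0,0]],"turn":[[0,0,0],[0,0,0],[0,0,0],[0,0,0],[0,0,0]],"gripper":[0.8,0.9,0.9,0.9,0.9]}'
```

```text
clock: 25.45
position: [0.4719, 0.0038, 0.0259]
tool_rot: [-3.138, 0.0, 1.692]
force: [-0.7, -0.4, 0.6]
grip_width: 0.0855
finger_force: 0.0
clock: 25.95
position: [0.4734, 0.0043, 0.0282]
tool_rot: [3.141, -0.0, 1.693]
force: [-0.8, 0.0, 9.2]
grip_width: 0.0259
finger_force: 14.2
clock: 26.45
position: [0.4733, 0.0043, 0.0282]
tool_rot: [3.141, -0.0, 1.693]
force: [-2.4, 0.4, 9.8]
grip_width: 0.0257
finger_force: 23.9
```

Well 4 is at (0.4894, −0.3791), so the move is +1.6, −38.3 cm.

```bash
python3 -m crank '{"travel":[[0,0,1],[0,0,3],[0,0,6],[0,0,9],[0,0,11.5]],"turn":[[0,0,0],[0,0,0],[0,0,0],[0,0,0],[0,0,0]],"gripper":[0.9,0.9,0.9,0.9,0.9]}'
python3 -m crank '{"travel":[[0.1,-2,0],[0.2,-6,0],[0.4,-11,0],[0.6,-15.5,0],[0.8,-19,0]],"turn":[[0,0,0],[0,0,0],[0,0,0],[0,0,0],[0,0,0]],"gripper":[0.9,0.9,0.9,0.9,0.9]}'
python3 -m crank '{"travel":[[0.2,-5,0],[0.4,-10,0],[0.6,-15,0],[0.8,-18,0],[0.8,-19.3,0]],"turn":[[0,0,0],[0,0,0],[0,0,0],[0,0,0],[0,0,0]],"gripper":[0.9,0.9,0.9,0.9,0.9]}'
python3 -m crank '{"travel":[[0,0,0],[0,0,0],[0,0,0],[0,0,0],[0,0,0]],"turn":[[0,0,0],[0,0,0],[0,0,0],[0,0,0],[0,0,0]],"gripper":[0.9,0.9,0.9,0.9,0.9]}'
```

```text
clock: 26.95
position: [0.4731, 0.0041, 0.1448]
tool_rot: [3.141, -0.0, 1.692]
force: [-0.2, 0.7, -0.3]
grip_width: 0.0256
finger_force: 24.8
clock: 27.45
position: [0.4807, -0.1886, 0.1435]
tool_rot: [3.141, 0.001, 1.691]
force: [0.8, 0.4, -1.2]
grip_width: 0.0256
finger_force: 24.9
clock: 27.95
position: [0.4881, -0.3822, 0.1433]
tool_rot: [-3.141, 0.001, 1.689]
force: [-0.0, 0.7, 0.6]
grip_width: 0.0257
finger_force: 24.8
clock: 28.45
position: [0.4894, -0.378, 0.1429]
tool_rot: [3.141, -0.0, 1.694]
force: [1.1, 1.1, -0.3]
grip_width: 0.0258
finger_force: 24.8
```

```bash
python3 -m crank '{"travel":[[0,-0.1,-3],[0,-0.1,-6],[0,-0.1,-9],[0,-0.1,-10.7],[0,-0.1,-10.7]],"turn":[[0,0,0],[0,0,0],[0,0,0],[0,0,0],[0,0,0]],"gripper":[0.9,0.9,0.9,0.9,0.9]}'
python3 -m crank '{"travel":[[0,0,-0.4],[0,0,-0.8],[0,0,-1.1],[0,0,-1.1],[0,0,-1.1]],"turn":[[0,0,0],[0,0,0],[0,0,0],[0,0,0],[0,0,0]],"gripper":[0.9,0.9,0.9,0.9,0.9]}'
python3 -m crank '{"travel":[[0,0,0],[0,0,0],[0,0,0],[0,0,0],[0,0,0]],"turn":[[0,0,0],[0,0,0],[0,0,0],[0,0,0],[0,0,0]],"gripper":[0.9,0.65,0.6,0.5,0.4]}'
python3 -m crank '{"travel":[[0,0,0],[0,0,0],[0,0,0],[0,0,0],[0,0,0]],"turn":[[0,0,0],[0,0,0],[0,0,0],[0,0,0],[0,0,0]],"gripper":[0.3,0,0,0,0]}'
python3 -m crank '{"travel":[[0,0,1],[0,0,3],[0,0,6],[0,0,9],[0,0,12]],"turn":[[0,0,0],[0,0,0],[0,0,0],[0,0,0],[0,0,0]],"gripper":[0,0,0,0,0]}'
python3 -m crank '{"travel":[[0,2,1],[0,6,2],[0,10,3],[0,15,3],[0,18,3]],"turn":[[0,0,0],[0,0,0],[0,0,0],[0,0,0],[0,0,0]],"gripper":[0,0,0,0,0]}'
python3 -m crank '{"travel":[[0,3,0],[0,7,0],[0,10,0],[0,10,0],[0,10,0]],"turn":[[0,0,0],[0,0,0],[0,0,0],[0,0,0],[0,0,0]],"gripper":[0,0,0,0,0]}'
python3 - <<'E'
from workcell import bot
import cv2
a=bot.grab_frame("side")["pixels"][:,:,::-1];b=bot.grab_frame("top")["pixels"][:,:,::-1]
cv2.imwrite("pics/j.png",cv2.vconcat([cv2.resize(a[140:200,260:320],(400,400)),cv2.resize(b[150:215,290:400],(400,200))]))
E
```

```text
clock: 28.95
position: [0.4883, -0.379, 0.0339]
tool_rot: [-3.139, -0.002, 1.693]
force: [-0.1, 0.2, 0.3]
grip_width: 0.0261
finger_force: 24.8
clock: 29.45
position: [0.4893, -0.38, 0.0252]
tool_rot: [3.141, 0.0, 1.693]
force: [0.0, -0.7, 1.7]
grip_width: 0.0258
finger_force: 25.0
clock: 29.95
position: [0.4891, -0.3798, 0.0246]
tool_rot: [-3.141, -0.0, 1.693]
force: [-0.4, -0.6, 0.9]
grip_width: 0.051
finger_force: 0.0
clock: 30.45
position: [0.4891, -0.3798, 0.0247]
tool_rot: [-3.142, -0.0, 1.693]
force: [-0.2, -0.1, -0.2]
grip_width: 0.0854
finger_force: 0.0
clock: 30.95
position: [0.4889, -0.3799, 0.1466]
tool_rot: [3.141, 0.0, 1.692]
force: [1.3, 0.5, -0.7]
grip_width: 0.0856
finger_force: 0.0
clock: 31.45
position: [0.4891, -0.1966, 0.1756]
tool_rot: [3.14, -0.001, 1.695]
force: [0.9, -0.3, 0.0]
grip_width: 0.0853
finger_force: 0.0
clock: 31.95
position: [0.4893, -0.0995, 0.1754]
tool_rot: [3.141, 0.0, 1.694]
force: [-0.6, -1.3, 0.2]
grip_width: 0.0856
finger_force: 0.0
```

View pics/j.png

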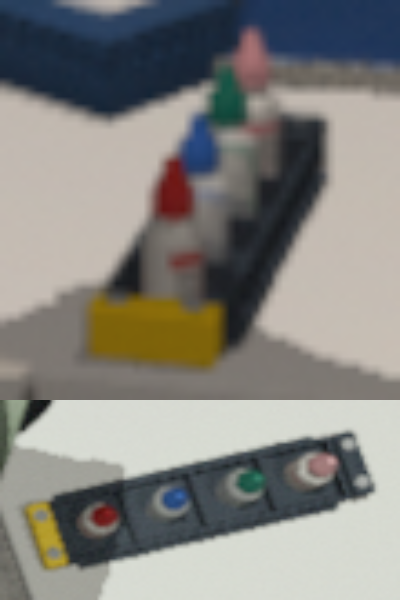

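Both views show red, blue, green and pink upright in the wells, in that order from the yellow end. The arm is clear of them.

```bash
python3 -c "
from workcell import bot
print(bot.job_done())"
```

```text
the job is handed in; nothing more can be done
None
```

All four bottles stand upright in the bench rack in the order red, blue, green, pink from the yellow end, and I handed the job in at about 32 s of the 128 s allowed.

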